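# Clip the trolley wheel onto its axle

## Task

Finish fitting the trolley wheel to the stub axle that stands in the vise: press the wheel down until it seats fully and its hub leaves the axle's groove open, then push the larger of the two black retaining clips sideways into the groove until it snaps fully home, and let go of it. Nobody measured how high the axle stands, so go by feel and never force the clip: a firm thumb push of 10 to 15 N is plenty. Leave the other things on the bench where they are.

Things in the scene. Friction and masses are not known exactly. Their poses are not given: they have to be found in the camera images.
- vise: Blue bench vise bolted to the bench; a steel stub axle is clamped upright in its jaws, with a trolley wheel on it. Fixed. Origin: on the bench top, exactly under the axle's upright centre line; z up; -x points to the vise's screw and handle, which reach 160 mm from the origin and are at most 61 mm high. Jaw tops are 100 mm high.
- axle_line (a point): Point of the vise, not of the axle: on the axle's centre line, level with the jaw tops (100 mm above the bench). The axle is 20 mm in diameter, rigid, with a collar on which the wheel seats. It was clamped by eye, so it stands up to 15 mm higher or lower than drawn, and no reading tells how high: find it by feel or by sight.
- hub_drawn (a point): Point of the vise, not of the axle: where the seated wheel's top hub face should be by the drawing, 166 mm above the bench on the centre line (really 151 to 181 mm). The groove, 15 mm in diameter, runs from 2.5 to 9.5 mm above the real seated hub face; below and above it the axle is 20 mm, rough as rolled; it ends 20.5 mm above that face.
- wheel (a joint): Height (m) of the wheel above its seat: 0 = seated; starts at 0.012 to 0.020, hub over the groove. White plastic, black tyre, lying flat around the axle, 130 mm across, 40 mm thick; flat top hub face 92 mm across, tyre 3 mm lower. Its tight bore holds it anywhere; it slides down under 5 to 6 N, stops hard on the collar, and spins freely.
- clip: The clip for this axle: the larger of two alike black plastic clips lying flat on the bench. A C-shaped plate 5 mm thick, 28 mm wide (46 mm long with its tab), with a 15 mm bore open towards the clip's own +x, and an upright thumb tab at the back (-x). Origin: centre of the bore, on the underside; z up, the tab's side.
- clip_tab (a point): Middle of the clip's thumb tab, 29 mm behind the bore's centre and 13 mm above the underside. The tab is 12 mm along the clip's x, 20 mm along its y, and 26 mm high from the underside; hold the clip by it.
- clip_mouth (a point): Between the jaw tips, 8 mm ahead of the clip's origin, 2.5 mm above its underside. The tips are 11.5 mm apart: they spring open over the 15 mm groove, not over the full 20 mm. Keep the clip flat, its underside 2.5 to 4.5 mm above the seated hub, and push along its +x from any side. Push starts 12 mm short of centre, peaks near 10 N, ebbs 6 mm short; the clip then jumps home and stops hard.
- clip_left (a joint): How far (rad) the clip's jaw at its own +y is sprung open: 0 = relaxed, about 0.08 when passing the groove, 0.12 is its limit.
- clip_right (a joint): The same for the jaw at the clip's own -y.
- small_clip: the other black plastic clip, the same shape at two thirds of the size, for a thinner axle: it does not fit. 31 mm long and 19 mm wide over all, its tab 8 x 14 mm and 18 mm high. Leave it alone. Origin: centre of its bore, on its underside
- washer: bystander: flat steel washer lying on the bench, 38 mm across, 4 mm thick. Origin: centre of its underside
- spare_wheel: bystander: a second trolley wheel of the same kind, lying flat on the bench, 130 mm across, 40 mm thick. Origin: centre of its underside
- screwdriver: bystander: screwdriver with a red handle, 200 mm long, 26 mm thick, lying along its own x. Origin: middle of its length, on the bench
- wrench: bystander: flat steel wrench, 180 mm long, lying along its own x, 8 mm thick. Origin: middle of its length, on the bench
- hammer: bystander: hammer with a wooden handle, 260 mm long, lying along its own x, head at +x. Origin: middle of its length, on the bench
- grease_jar: bystander: white jar, 64 mm across, 70 mm high. Origin: centre of its underside
- mug: bystander: white mug, 80 mm across, 95 mm high. Origin: centre of its underside
Things that resemble listed ones, but are neither listed nor needed, are in the scene too. What is shaped like the clip but blue or pink is not meant.

How it is judged:
On the way, in this order (a step that is already met when the one before it is completed fails the run):
1. the wheel is pressed down onto its seat (value of joint wheel below 0.002 m), for 0.2 s.
2. the clip is snapped home in the axle's groove, with the wheel still seated (horizontal distance between clip and vise below 0.002 m and height (world z) of clip between 0.15 and 0.188 m and angle between clip's own z axis and vertical below 0.2 rad and value of joint each of clip_left, clip_right below 0.03 rad and value of joint wheel below 0.002 m), for 0.2 s.
At the end, for the whole second after the job is handed in: Wheel within 2 mm of its seat. Clip released and at rest, flat within 0.2 rad, its bore within 2 mm of the axle's centre line, its underside 150 to 188 mm above the bench (the groove, wherever the axle stands), both jaws closed (under 0.03 rad open) (all of step 2 and linear speed of clip below 0.02 m/s); the robot touches nothing.
It fails at once if the clip is loaded against the axle, the wheel or the vise with more than 30 N, the forces at its contacts added up (contact force between clip and vise above 30 N).
It fails at once if another thing on the bench is shifted by more than 25 mm (distance of any of small_clip, washer, spare_wheel, screwdriver, wrench, hammer, grease_jar, mug from where it was at the start of the episode above 0.025 m).
It also fails if it takes over 61 s, if anything falls off the work surface, if the arm or the gripper's body presses on something with over 40 N, if the wrist force passes 120 N, or if a joint passes its speed limit or range.

## Robot

A 6-joint arm with a two-finger parallel gripper is mounted at the origin on the work surface. World frame = base frame: x ahead of the robot, y to its left, z up, the work surface at z = 0. Lengths are in m, angles in rad, forces in N, time in s.
With the tool pointing down it reaches from about 0.3 to 1 m from the base axis. Payload 5.1 kg.
Tool frame: the origin (TCP) lies between the finger pads; the fingertips stand 19 mm ahead of it and the grasp point (between the pads) is the TCP (robot.tip_extent is the distance from the TCP to the fingertips, in m); x points along the fingers, y is the direction in which the jaws open and shut, and the axes are right-handed (so a half turn about x gives the same grasp; the last joint's range is limited). The gripper opens to 95 mm and grips with 3 to 60 N. Pads are 20 mm wide; open, the fingers measure 119 mm over their backs; the gripper's body (75 mm by 180 mm) begins 59 mm behind the grasp point.
Start: joints at [-1.247, 0.124, 1.65, -0, 1.367, -0.083], TCP at [0.257, -0.597, 0.234] pointing down, gripper open.
Joint ranges: [-2.61, 2.61], [-1.02, 2.33], [0.03, 2.71], [-1.35, 4.49], [0.32, 2.68], [-2.91, 2.91]. Speed limits (rad/s): [2.57, 2.57, 3.14, 3.14, 3.14, 3.14].

## Interface

Orientations are given as a unit quaternion [w, x, y, z].
In Python, from workcell import robot, solver, viewer, find_in, regions_of gives the robot as it stands. Calls block until the motion is done:
- robot.movep(position, orientation): joint-space move of the TCP to a pose.
- robot.movel(position, rotation=None, v=0.15): straight line of the TCP; rotation=None keeps the orientation; v is the mean speed in m/s.
- robot.movej(angles): joint-space move.
- robot.grip(opening, force=None): finger opening in m; force is the grip in N (None keeps the last); returns when the fingers have stopped.
- robot.pause(seconds).
- solver.ik(position, orientation): joint angles nearest the present ones, or None.
- viewer.read_camera(name): name is "side" or "top"; returns a dict with "pixels" (400x640x3 uint8, red, green, blue), "range_z" (400x640 float32, m along the optical axis (not along the pixel's ray), 0 where there is no reading), "fx", "fy", "cx", "cy" (pixels), "distortion" ([k1, k2, p1, p2, k3] as OpenCV has them; the pictures are not rectified), "world_to_cam" (4x4, takes a point from world to camera coordinates). Camera axes: x right, y up, looking along -z (the intrinsics and any distortion apply to the point x, -y, -z); pixel columns grow to the right and rows downward; lengths in m; the calibration is good to about 2 mm. A picture is of the moment at which its call begins.
A pose or a line that the arm cannot do raises robot.Unreachable and nothing moves.
- robot.sign_off(): hands the job in, once; it reports no verdict.
Trained networks look in a picture, given as the dict that the camera call returned (one of the last four; its "shot" number tells which), for a name from the list of things; names that differ only in an ending like _2 or _b are one class to them, and where a whole thing is asked for, a point or a joint stands for the part that bears it (a point fixed in the world has none). Each returns a list of dicts, best first, with "confidence" (0 to 1); they miss things now and then, are a little off and sometimes report something else, mostly with a low value. They report only what shows in the picture. A call takes as long as a camera call. They do not tell look-alikes from the thing itself.
- find_in(target, picture): "position" ([column, row] in pixels, amid what is visible of it).
- regions_of(target, picture): "region" (400x640 bool, what is visible of it) and "position" ([column, row] in pixels, amid what is visible of it).
Readings, each from a call of its own:
- robot.get_time(): time.
- robot.get_joints(): joint angles.
- robot.get_qd(): joint speeds.
- robot.get_tau(): joint torques, N m.
- robot.get_tcp_pos(): TCP position.
- robot.get_orientation(): TCP orientation.
- robot.get_force(): force on the tool from outside, world axes, zero at the start.
- robot.get_wrist_torque(): the same for the moment, N m.
- robot.get_opening(): finger opening in m.
Only numpy, scipy, OpenCV 4.12 (cv2) and the standard library are available. Lean on these libraries where they do the work, as an engineer would, in place of code of your own. Each camera call takes 0.05 s, during which the arm holds its last target.

## Working session

There is one attempt and no reset: what is moved stays moved. The work goes in short steps, each a Python script; the robot and the scene stay as the last script left them, time stands still between calls to the robot, and variables do not carry over. Pictures are saved under pics/ and viewed, and the job is handed in when it is done.

```bash
ls; mkdir -p pics
python3 - <<'E'
from workcell import robot, viewer
import cv2
for n in("side","top"):
    p=viewer.read_camera(n); cv2.imwrite(f"pics/{n}0.png",p["pixels"][:,:,::-1])
    print(n,p["fx"],p["cx"],p["cy"],p["distortion"],p["world_to_cam"])
print(robot.get_time(),robot.get_tcp_pos(),robot.get_orientation(),robot.get_force())
E
```

```text
pics
side 517.9324959476428 319.3951288554468 190.83412957052857 [0.00884527 0.         0.         0.         0.        ] [[-9.24613103e-01 -3.80907013e-01 -6.76414930e-04  4.69842929e-01]
 [ 2.61706977e-01 -6.36555408e-01  7.25469965e-01 -2.02388754e-01]
 [-2.76767173e-01  6.70602013e-01  6.88253494e-01 -1.35257310e+00]
 [ 0.00000000e+00  0.00000000e+00  0.00000000e+00  1.00000000e+00]]
top 390.73801608500645 319.61076893304823 197.8279637210265 [0.02828454 0.         0.         0.         0.        ] [[ 0.00698643 -0.99982582  0.01730655  0.00541057]
 [ 0.99258208  0.00903443  0.12124027 -0.52946475]
 [-0.12137551  0.01633114  0.99247231 -1.0169923 ]
 [ 0.          0.          0.          1.        ]]
0.1 [ 0.25697621 -0.5964409   0.23249536] [-0.14215298 -0.6924518  -0.14349205  0.69261321] [-0.31186939 -0.81258018 -0.95196849]
```

View pics/side0.png

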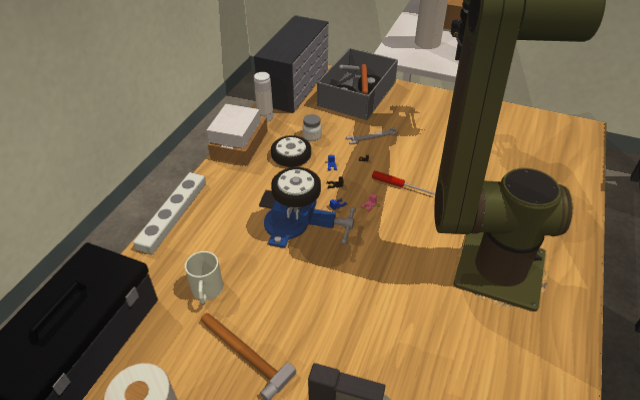

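View pics/top0.png

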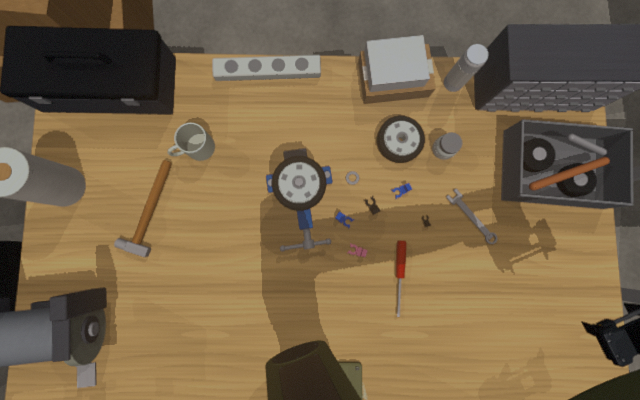

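The top view shows two black clips: a larger one at (372,206), which is (337,183) in the side view, and a smaller one at (426,222), which is (364,158) in the side view. The look-alikes are blue at top (401,190) and (343,217), and pink at (357,251). The wheel in the vise is at top (299,182). I choose the black clip at (372,206) and will check it in a crop.

```bash
cat > h.py <<'E'
from workcell import robot, solver, viewer, find_in, regions_of
import numpy as np, cv2
from scipy.spatial.transform import Rotation as R
def K(p): return np.array([[p["fx"],0,p["cx"]],[0,p["fy"],p["cy"]],[0,0,1.]])
F=np.diag([1,-1,-1.])
def ray(p,uv):
    n=cv2.undistortPoints(np.array(uv,float).reshape(-1,1,2),K(p),np.array(p["distortion"])).reshape(-1,2)
    M=np.array(p["world_to_cam"]);Rm=M[:3,:3];t=M[:3,3]
    d=np.c_[n[:,0],-n[:,1],-np.ones(len(n))]@Rm
    return -Rm.T@t,d   # d has depth 1
def at_z(p,uv,z):
    o,d=ray(p,uv); return o+d*((z-o[2])/d[:,2])[:,None]
def at_depth(p,uv,dep):
    o,d=ray(p,uv); return o+d*np.array(dep)[:,None]
def proj(p,X):
    M=np.array(p["world_to_cam"]);X=np.atleast_2d(X)
    c=(X@M[:3,:3].T+M[:3,3])@F
    return cv2.projectPoints(c,np.zeros(3),np.zeros(3),K(p),np.array(p["distortion"]))[0].reshape(-1,2)
def tri(p1,u1,p2,u2):
    o1,d1=ray(p1,u1);o2,d2=ray(p2,u2)
    A=np.c_[d1[0],-d2[0]];s=np.linalg.lstsq(A,o2-o1,rcond=None)[0]
    a=o1+s[0]*d1[0];b=o2+s[1]*d2[0];return (a+b)/2,np.linalg.norm(a-b)
def cloud(p,mask):
    v,u=np.nonzero(mask&(p["range_z"]>0)); return at_depth(p,np.c_[u,v],p["range_z"][v,u]),np.c_[u,v]
E
python3 - <<'E'
from h import *
P={n:viewer.read_camera(n) for n in("side","top")}
for n,p in P.items():
    for t in("clip","small_clip","wheel","vise"):
        for r in regions_of(t,p):
            X,_=cloud(p,r["region"])
            print(n,t,np.round(r["position"],1),round(r["confidence"],2),r["region"].sum(),np.round(np.median(X,0),4) if len(X) else None, np.round(np.percentile(X[:,2],[2,98]),4) if len(X) else None)
im=P["top"]["pixels"][:,:,::-1];cv2.imwrite("pics/ct.png",cv2.resize(im[130:270,250:450],None,fx=4,fy=4,interpolation=cv2.INTER_CUBIC))
im=P["side"]["pixels"][:,:,::-1];cv2.imwrite("pics/cs.png",cv2.resize(im[130:250,240:400],None,fx=5,fy=5,interpolation=cv2.INTER_CUBIC))
np.savez("p0.npz",**{n:np.array(p,dtype=object) for n,p in P.items()})
E
```

```text
side clip [369.2 200. ] 0.53 174 [ 0.3885 -0.1005  0.0055] [-0.0032  0.028 ]
side clip [336.1 203.1] 0.47 106 [ 0.4773 -0.0441  0.0073] [-0.001   0.0286]
side clip [292.7 207.9] 0.44 3882 [0.547  0.085  0.0926] [0.0084 0.1732]
side clip [337.1 183.6] 0.42 87 [ 0.5067 -0.136   0.0074] [-0.      0.0292]
side small_clip [361.7 158.2] 0.36 50 [ 0.4694 -0.2829  0.0045] [-0.001   0.0212]
side wheel [295.6 187. ] 0.67 1632 [0.5421 0.078  0.1677] [0.1003 0.1738]
side wheel [205.5 277.2] 0.44 1474 [0.67   0.3471 0.061 ] [0.0067 0.0969]
side vise [295.5 208.6] 0.92 3947 [0.5469 0.0853 0.0924] [0.0093 0.1732]
side vise [311.6 124.5] 0.46 384 [ 0.6685 -0.3168  0.0481] [0.0091 0.0737]
top clip [359.1 249.8] 0.67 110 [ 0.3911 -0.099   0.0073] [-0.0008  0.029 ]
top clip [375.  206.8] 0.51 125 [ 0.5112 -0.1369  0.0063] [-0.0007  0.0287]
top clip [342.8 218.5] 0.44 110 [ 0.4777 -0.0525  0.0065] [0.0013 0.0287]
top clip [403.7 188. ] 0.43 85 [ 0.5598 -0.2212  0.0069] [0.0007 0.0288]
top wheel [299.  183.9] 0.84 2328 [0.5477 0.061  0.1689] [0.1516 0.1736]
top vise [300.7 187.6] 0.62 3371 [0.5427 0.0574 0.1672] [0.0106 0.1738]
```

View pics/ct.png

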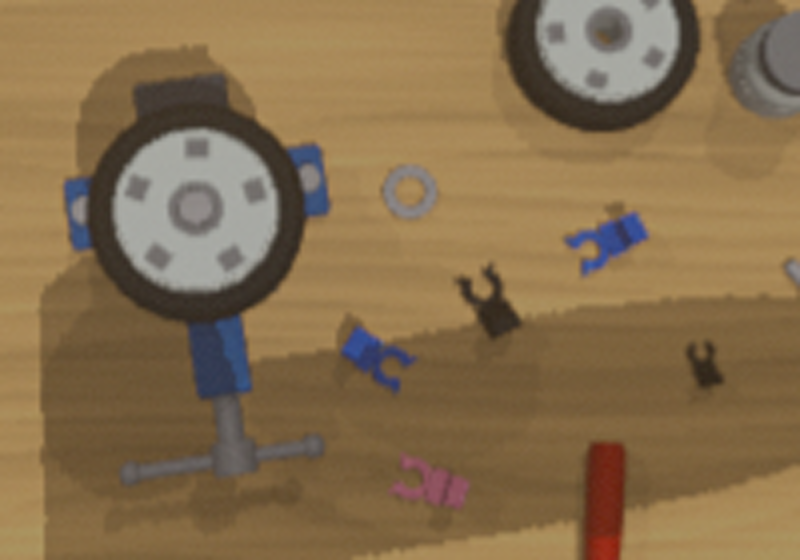

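View pics/cs.png

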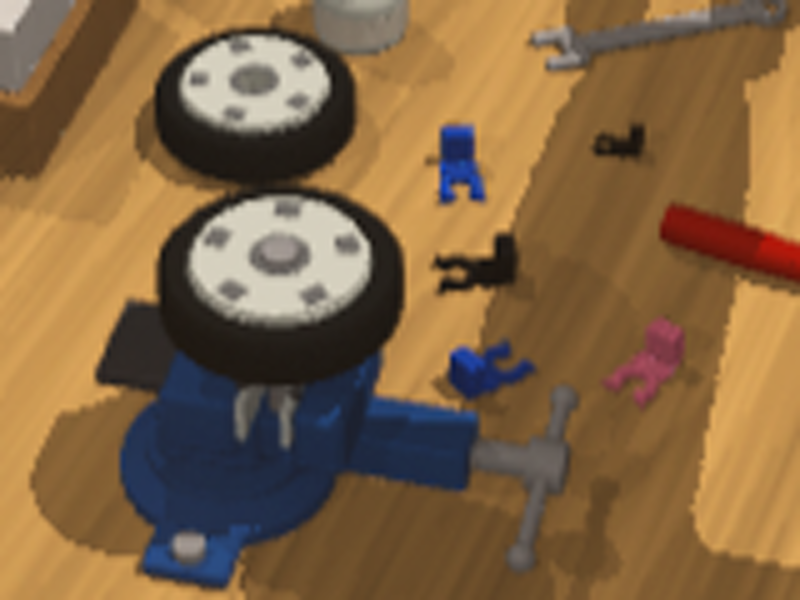

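The crop confirms the choice. The black clip at (372,206) is clearly larger than the black one at (426,222), and its mouth points up-left in the top view. Next I measure the axle axis and the clip pose from both views.

```bash
cat > meas.py <<'E'
from h import *
P={n:viewer.read_camera(n) for n in("side","top")}
C={}
from scipy.optimize import least_squares
def circ(q):
    c=least_squares(lambda s:np.hypot(q[:,0]-s[0],q[:,1]-s[1])-s[2],[*q.mean(0)[:2],.046],loss="soft_l1",f_scale=.001).x
    return c
E_={}
for n,p in P.items():
    w=[r for r in regions_of("wheel",p) if np.hypot(*(np.array(r["position"])-proj(p,[.547,.06,.17])[0]))<15]
    hsv=cv2.cvtColor(p["pixels"],cv2.COLOR_RGB2HSV)
    cen=proj(p,[.545,.061,.172])[0]
    yy,xx=np.mgrid[:400,:640]; near=np.hypot(xx-cen[0],yy-cen[1])<40
    m=((hsv[...,2]>110)&(hsv[...,1]<60)&near).astype(np.uint8)
    k,l,st,ce=cv2.connectedComponentsWithStats(m); i=1+np.argmax(st[1:,4]); m=(l==i).astype(np.uint8)
    X,_=cloud(p,m>0); z=np.median(X[:,2])
    cn=cv2.findContours(m,cv2.RETR_EXTERNAL,cv2.CHAIN_APPROX_NONE)[0]; cn=max(cn,key=len)[:,0]
    hull=cv2.convexHull(cn)[:,0].astype(float)
    for zz in(z,): 
        c=circ(at_z(p,cn.astype(float),zz)); print(n,"hub z",z,"std",X[:,2].std(),"circle",np.round(c,4))
    e=cv2.fitEllipse(hull.astype(np.float32)); print(e[0]); E_[n]=c
    # clip
    cc=proj(p,[.51,-.137,.005])[0]; near=np.hypot(xx-cc[0],yy-cc[1])<22
    g=p["pixels"].max(2); mb=(g<60)&near
    k,l,st,ce=cv2.connectedComponentsWithStats(mb.astype(np.uint8)); i=1+np.argmax(st[1:,4]); mb=l==i
    print(n,"clip px",mb.sum(),ce[i]); np.save(f"clip_{n}.npy",mb)
    X,_=cloud(p,mb); print(np.round(np.percentile(X[:,2],[5,50,95]),4)); t=X[X[:,2]>.022]; print("tabtop",len(t),np.round(t.mean(0),4),np.round(np.ptp(t,axis=0),3))
    for s in(0,):pass
print(np.round(E_["side"]-E_["top"],4))
for n,p in P.items():
    np.save(f"p_{n}.npy",p,allow_pickle=True)
E
python3 meas.py
```

```text
side hub z 0.17040816233158362 std 0.0023820837129975153 circle [0.5491 0.0629 0.0471]
(295.4883728027344, 181.57156372070312)
side clip px 86 [316.91860465 185.08139535]
[0.1528 0.1661 0.1705]
tabtop 85 [0.4947 0.049  0.1642] [0.026 0.054 0.032]
top hub z 0.17063744233312694 std 0.0023778480941337105 circle [0.549  0.0618 0.0474]
(298.37213134765625, 182.3057098388672)
top clip px 52 [373.82692308 208.80769231]
[0.0035 0.0218 0.0289]
tabtop 26 [ 0.498  -0.1398  0.0268] [0.014 0.017 0.008]
[ 0.0001  0.0011 -0.0003]
```

```bash
cat > clipfit.py <<'E'
from h import *
from scipy.optimize import minimize
P={n:np.load(f"p_{n}.npy",allow_pickle=True).item() for n in("side","top")}
# model samples
g=np.mgrid[-35:11.6:.5,-14:14.1:.5].reshape(2,-1).T
r=np.hypot(*g.T)
ring=(r<14)&(r>7.5)&~((g[:,0]>0)&(np.abs(g[:,1])<5.75+0*g[:,0]))&(g[:,0]<11)
back=(g[:,0]<-7)&(np.abs(g[:,1])<10)&(r>7.5)
pl=g[ring|back]
pts=[np.c_[pl,np.full(len(pl),z)] for z in(0,2.5,5)]
t=g[(g[:,0]>=-35)&(g[:,0]<=-23)&(np.abs(g[:,1])<=10)]
pts+=[np.c_[t,np.full(len(t),z)] for z in np.arange(0,26.1,1)]
M=np.concatenate(pts)/1000
S=6
W={}
for n,p in P.items():
    c=np.round(proj(p,[.505,-.137,.01])[0]).astype(int); x0,y0=c-24
    v=p["pixels"][y0:y0+48,x0:x0+48].astype(float)
    # darkness: ref median colour distance
    dark=np.clip((75-v.max(2))/40,0,1)
    yy,xx=np.mgrid[y0:y0+48,x0:x0+48]
    dark[np.hypot(xx-c[0],yy-c[1])>20]=0
    if n=="side": dark[(xx<c[0]-12)]=0
    W[n]=(x0,y0,dark)
def render(q,n):
    p=P[n];x0,y0,d=W[n]
    c,s=np.cos(q[2]),np.sin(q[2])
    X=M@np.array([[c,-s,0],[s,c,0],[0,0,1]]).T+[q[0],q[1],0]
    uv=((proj(p,X)-[x0,y0]+.5)*S).astype(int)
    im=np.zeros((48*S,48*S),np.uint8); ok=((uv>=0)&(uv<48*S)).all(1); im[uv[ok,1],uv[ok,0]]=1
    im=cv2.morphologyEx(im,cv2.MORPH_CLOSE,np.ones((3,3)))
    return cv2.resize(im.astype(np.float32),(48,48),interpolation=cv2.INTER_AREA)
def cost(q,ns=("side","top")): return sum(((render(q,n)-W[n][2])**2).sum() for n in ns)
for ns in(("side","top"),("top",),("side",)):
    best=None
    for a in np.linspace(-np.pi,np.pi,13)[:-1]:
        for dx in(0,):
            o=minimize(cost,[.505+.01*np.cos(a),-.137+.01*np.sin(a),a],args=(ns,),method="Nelder-Mead",options=dict(initial_simplex=np.array([[.505,-.137,a],[.52,-.137,a],[.505,-.122,a],[.505,-.137,a+.4]]),maxiter=120))
            if best is None or o.fun<best.fun: best=o
    print(ns,np.round(best.x,4),best.fun,cost(best.x)); 
    if len(ns)==2:
        np.save("clip.npy",best.x)
        cv2.imwrite("pics/fit.png",np.vstack([np.hstack([cv2.resize((a*255).astype(np.uint8),None,fx=5,fy=5,interpolation=cv2.INTER_NEAREST) for a in(W[n][2],render(best.x,n))]) for n in P]))
E
python3 clipfit.py
```

```text
('side', 'top') [ 0.5243 -0.1309  0.4174] 70.44656686666711 70.44656686666711
('top',) [ 0.524  -0.1295  0.477 ] 54.09095712322421 72.80027057895278
('side',) [ 0.5243 -0.1309  0.4171] 15.744189971684037 70.61246199908175
```

View pics/fit.png

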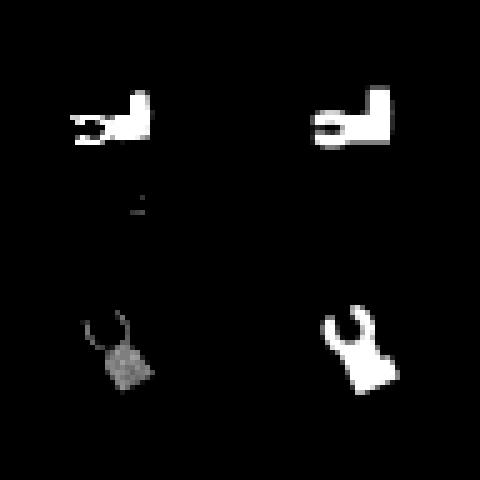

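```bash
sed -i 's/(75-v.max(2))\/40/((75 if n=="side" else 105)-v.max(2))\/40/' clipfit.py; python3 clipfit.py
cat >> h.py <<'E'
def ori(a,s=1):
    x=np.array([0,0,-1.]);y=s*np.array([-np.sin(a),np.cos(a),0]);z=np.cross(x,y)
    q=R.from_matrix(np.c_[x,y,z]).as_quat(); return np.array([q[3],*q[:3]])
def st(*a): print(*a,"t",round(robot.get_time(),2),"tcp",np.round(robot.get_tcp_pos(),4),"F",np.round(robot.get_force(),2),"op",round(robot.get_opening(),4))
AX=np.array([.549,.0623])
E
python3 - <<'E'
from h import *
for a in(.44,):
  for s in(1,-1):
    for z in (.17,.25): print(s,np.round(solver.ik([*AX,z],ori(a,s)),3) )
    print(s,np.round(solver.ik([.498,-.1398,.021],ori(a,s)),3))
q=robot.get_orientation();print(np.round(R.from_quat([*q[1:],q[0]]).as_matrix(),2))
E
```

```text
('side', 'top') [ 0.524  -0.1303  0.4391] 26.45966094892428 26.45966094892428
('top',) [ 0.5239 -0.1302  0.4278] 8.968094292197986 26.349167256152487
('side',) [ 0.5243 -0.1309  0.4171] 15.744189971684037 27.62308679931305
1 [ 0.016 -0.042  1.931 -0.     1.253 -1.995]
1 [ 0.016 -0.102  1.85  -0.     1.393 -1.995]
1 [-0.377  0.07   2.099 -0.     0.973 -2.388]
-1 [ 0.016 -0.042  1.931 -0.     1.253  1.147]
-1 [ 0.016 -0.102  1.85  -0.     1.393  1.147]
-1 [-0.377  0.07   2.099 -0.     0.973  0.753]
[[ 0.    0.4  -0.92]
 [-0.   -0.92 -0.4 ]
 [-1.    0.    0.  ]]
```

View pics/fit.png

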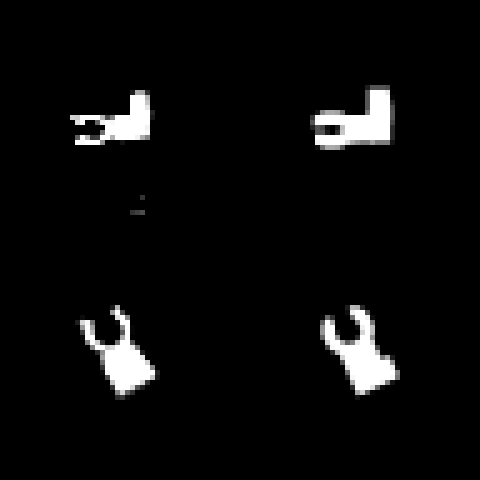

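Both views agree on the clip: (0.524, -0.130), yaw 0.43. Next is pressing the wheel, with the open fingers straddling the axle.

Run:
```python
from h import *
p=robot.get_tcp_pos(); robot.movel([p[0],p[1],.27],v=.2)
robot.movep([*AX,.225],ori(.44,-1)); robot.grip(.05); st("above")
robot.movel([*AX,.196],v=.08); st("near")
F0=np.array(robot.get_force())[2]
z=.196
while z>.186:
    z-=.001; robot.movel([*AX,z],v=.02); f=robot.get_force()[2]-F0; st(round(z,4),round(f,2))
    if f>4: break
```

```text
above t 4.6 tcp [0.549  0.0623 0.225 ] F [-0.61  0.49  1.13] op 0.0499
near t 5.12 tcp [0.5486 0.0623 0.1951] F [-0.23 -0.24  0.7 ] op 0.0501
0.195 -0.69 t 5.37 tcp [0.5493 0.0623 0.1955] F [-0.01  1.14  0.01] op 0.0499
0.194 0.32 t 5.62 tcp [0.549  0.0623 0.1941] F [0.38 0.1  1.02] op 0.05
0.193 -0.66 t 5.87 tcp [0.5489 0.0623 0.1929] F [-0.83  0.26  0.04] op 0.05
0.192 -0.67 t 6.12 tcp [0.5489 0.0623 0.1919] F [1.28 0.7  0.03] op 0.0501
0.191 0.3 t 6.37 tcp [0.5489 0.0623 0.1909] F [ 0.42 -0.54  1.  ] op 0.0503
0.19 -0.07 t 6.62 tcp [0.549  0.0623 0.1899] F [ 0.22 -0.27  0.63] op 0.0499
0.189 0.76 t 6.87 tcp [0.5492 0.0623 0.1892] F [-0.11  0.35  1.46] op 0.0503
0.188 4.68 t 7.12 tcp [0.5492 0.0623 0.1887] F [-0.97 -0.23  5.38] op 0.05
```

Run:
```python
from h import *
robot.movel([*AX,.1775],v=.02); st("j")
z=.1775
while z>.166:
    z-=.0005; robot.movel([*AX,z],v=.02); f=robot.get_force()[2]; st(round(z,4))
    if f>13: break
```

```text
j t 7.79 tcp [0.5492 0.0623 0.1778] F [-0.62  0.23  4.54] op 0.0501
0.177 t 8.04 tcp [0.5492 0.0623 0.1774] F [-1.   -0.21  5.07] op 0.0499
0.1765 t 8.29 tcp [0.5492 0.0623 0.1769] F [-0.92 -0.4   5.75] op 0.0497
0.176 t 8.54 tcp [0.5492 0.0623 0.1764] F [-1.46  0.52  4.65] op 0.0496
0.1755 t 8.79 tcp [0.5492 0.0623 0.1759] F [-1.49 -0.35  4.94] op 0.05
0.175 t 9.04 tcp [0.5492 0.0623 0.1754] F [-1.11  0.84  5.13] op 0.0501
0.1745 t 9.29 tcp [0.5492 0.0623 0.1749] F [-1.88 -0.07  6.45] op 0.0498
0.174 t 9.54 tcp [0.5492 0.0623 0.1744] F [-0.84  0.62  4.49] op 0.0497
0.1735 t 9.79 tcp [0.5492 0.0623 0.1739] F [-1.02  0.13  5.62] op 0.0504
0.173 t 10.04 tcp [0.5492 0.0623 0.1734] F [-1.87 -0.46  4.37] op 0.05
0.1725 t 10.29 tcp [0.5492 0.0623 0.1731] F [-1.6   0.52  5.71] op 0.0498
0.172 t 10.54 tcp [0.5492 0.0623 0.1731] F [-1.91 -0.54  7.99] op 0.0502
0.1715 t 10.79 tcp [0.5492 0.0623 0.1731] F [-3.98 -0.35  9.7 ] op 0.0497
0.171 t 11.04 tcp [0.5493 0.0623 0.1731] F [-4.3  -0.98 11.57] op 0.0499
0.1705 t 11.29 tcp [0.5493 0.0623 0.173 ] F [-6.41 -0.28 13.42] op 0.0503
```

The wheel hit a hard stop at TCP z 0.1731, so the seated hub is about 0.1541 m up. That is roughly 16 mm of travel. I'll check it from the cameras, then pick up the clip.

Run:
```python
from h import *
print(robot.tip_extent)
c=np.load("clip.npy"); a=c[2]; tab=c[:2]-.029*np.array([np.cos(a),np.sin(a)]); print(tab,a)
robot.movel([*AX,.24],v=.2); 
robot.movep([*tab,.11],ori(a,-1)); robot.grip(.045,20)
for n in("side","top"):
    p=viewer.read_camera(n); cv2.imwrite(f"pics/{n}1.png",cv2.resize(p["pixels"][120:270,240:440,::-1],None,fx=4,fy=4,interpolation=cv2.INTER_CUBIC))
    u=proj(p,[*AX,.165])[0];yy,xx=np.mgrid[:400,:640]
    hsv=cv2.cvtColor(p["pixels"],cv2.COLOR_RGB2HSV)
    rr=np.hypot(xx-u[0],yy-u[1]);m=(rr<30)&(hsv[...,2]>150)&(hsv[...,1]<60); X,_=cloud(p,m)
    d=np.hypot(X[:,0]-AX[0],X[:,1]-AX[1]); print(n,"hub z",np.median(X[(d>.015)&(d<.042),2]),"axle",np.percentile(X[d<.012,2],[50,90]) if (d<.012).any() else None)
    X,_=cloud(p,rr<12);d=np.hypot(X[:,0]-AX[0],X[:,1]-AX[1]);k=X[(X[:,2]>.168)]; print("axle end",len(k),np.round(k.mean(0),4),np.round(k.min(0),4),np.round(k.max(0),4))
st("a")
```

```text
0.019
[ 0.49770858 -0.14266598] 0.43906440092750065
side hub z 0.15434006905742664 axle [0.17538524 0.17743331]
axle end 45 [0.549  0.0623 0.1738] [0.5403 0.0492 0.1682] [0.5596 0.0716 0.1792]
top hub z 0.15445321625317254 axle [0.17445504 0.1763886 ]
axle end 56 [0.5502 0.0617 0.1746] [0.5412 0.0532 0.1698] [0.5606 0.0697 0.1789]
a t 13.24 tcp [ 0.4979 -0.1424  0.1102] F [ 0.27  0.41 -0.61] op 0.0452
```

View pics/side1.png

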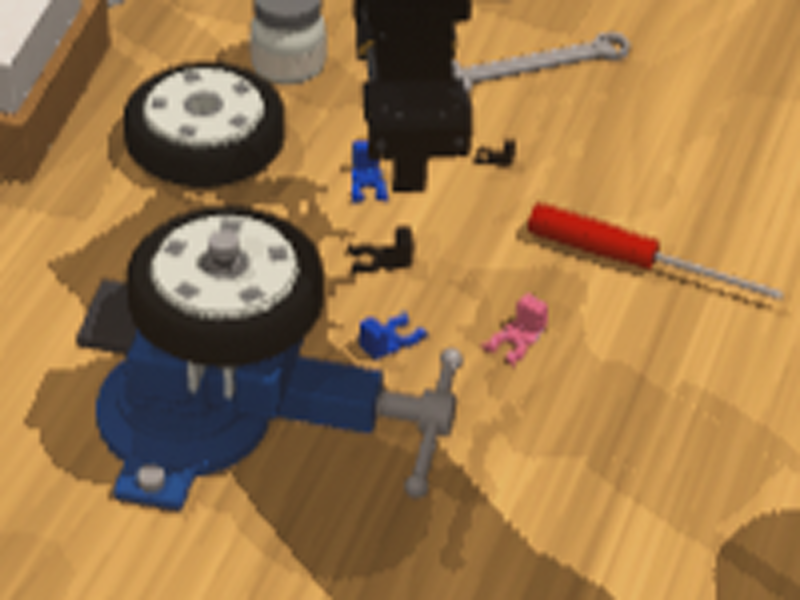

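View pics/top1.png

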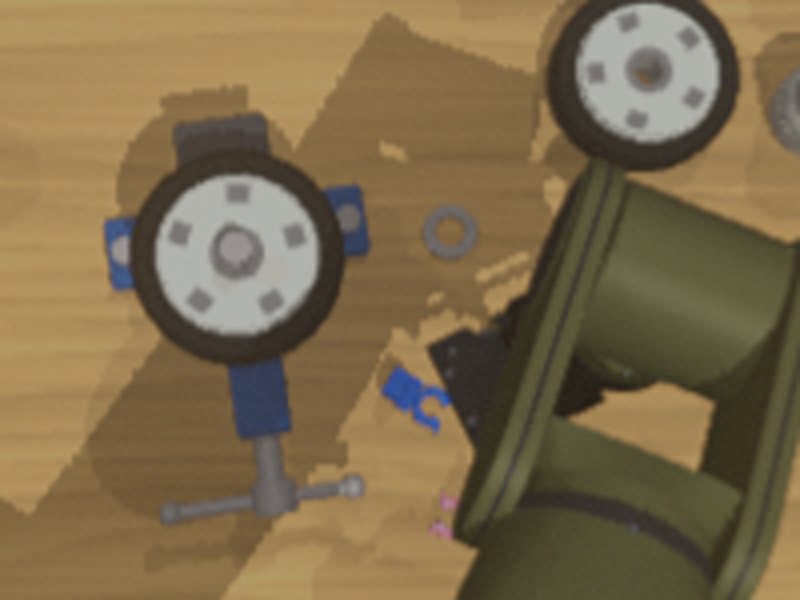

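The side crop shows the axle standing clear at (225,245), and the cameras put the hub at 0.1544, which agrees with the feel. Now the grasp.

Run:
```python
from h import *
c=np.load("clip.npy"); a=c[2]; tab=c[:2]-.029*np.array([np.cos(a),np.sin(a)])
robot.movel([*tab,.021],v=.1); st("down")
robot.grip(.0,40); st("grip")
p=viewer.read_camera("side")
robot.movel([*tab,.10],v=.12); st("up")
cv2.imwrite(f"pics/s2.png",cv2.resize(p["pixels"][130:230,280:410,::-1],None,fx=6,fy=6,interpolation=cv2.INTER_CUBIC))
p=viewer.read_camera("side")
cv2.imwrite(f"pics/s3.png",cv2.resize(p["pixels"][100:230,280:410,::-1],None,fx=4,fy=4,interpolation=cv2.INTER_CUBIC))
```

```text
down t 14.28 tcp [ 0.4984 -0.1429  0.0217] F [-0.12  0.17  0.57] op 0.0448
grip t 14.87 tcp [ 0.498  -0.1428  0.0213] F [0.15 0.17 2.59] op 0.0205
up t 15.72 tcp [ 0.4971 -0.1424  0.0991] F [-0.78 -0.1   0.26] op 0.0208
```

View pics/s2.png

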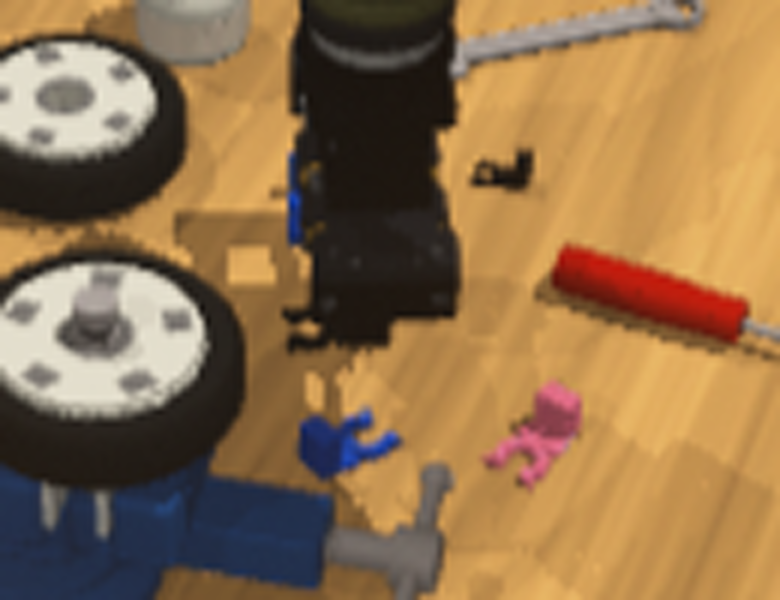

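View pics/s3.png

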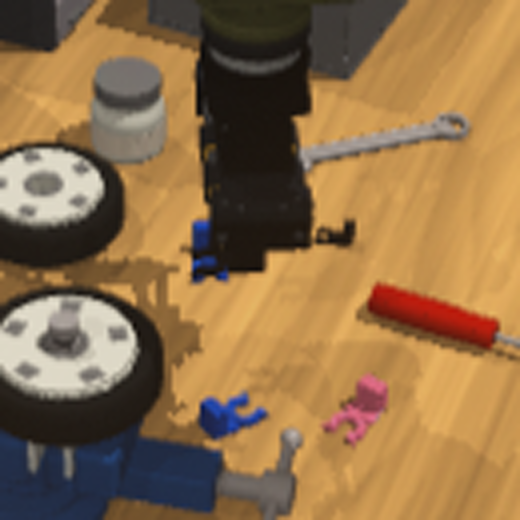

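The clip is held, with the opening reading 20.5 mm. Next I carry it to a staging point 30 mm short of the axle and lower it to groove height.

```bash
cat >> h.py <<'E'
A=float(np.load("clip.npy")[2]); D=np.array([np.cos(A),np.sin(A)]); N=np.array([-D[1],D[0]]); ZP=.1788
def at(s,z=ZP,lat=0): # s = bore short of centre
    return [*(AX-(.029+s)*D+lat*N),z]
def rel(): 
    v=np.array(robot.get_tcp_pos())[:2]-AX; f=np.array(robot.get_force()); return "short %.2f lat %.2f z %.2f | Fpush %.1f Flat %.1f Fz %.1f t %.2f"%((-(v@D)-.029)*1e3,v@N*1e3,robot.get_tcp_pos()[2]*1e3,-(f[:2]@D),f[:2]@N,f[2],robot.get_time())
E
python3 - <<'E'
from h import *
p=robot.get_tcp_pos(); robot.movel([p[0],p[1],.235],v=.25)
robot.movep(at(.032,.235),ori(A,-1)); robot.movel(at(.032),v=.1); print(rel())
for n in("side","top"):
    p=viewer.read_camera(n); u=proj(p,[*AX,.16])[0].astype(int); print(n,u)
    cv2.imwrite(f"pics/{n}4.png",cv2.resize(p["pixels"][u[1]-40:u[1]+40,u[0]-50:u[0]+50,::-1],None,fx=7,fy=7,interpolation=cv2.INTER_CUBIC))
    uv=proj(p,[[*(AX-.032*D+r*D+q*N),.1576+.0025] for r,q in((11,7),(11,-7),(0,14),(0,-14))]) if 0 else proj(p,[[*(AX-.032*D+r/1e3*D+q/1e3*N),.160] for r,q in((10,7),(10,-7),(0,13),(0,-13))])
    print(np.round((uv-u+[50,40])*7))
E
```

```text
short 31.82 lat -0.39 z 179.15 | Fpush -0.8 Flat 0.5 Fz -0.6 t 17.92
side [295 184]
[[415. 291.]
 [414. 266.]
 [443. 301.]
 [440. 254.]]
top [298 182]
[[360. 353.]
 [398. 336.]
 [356. 387.]
 [427. 355.]]
```

View pics/side4.png

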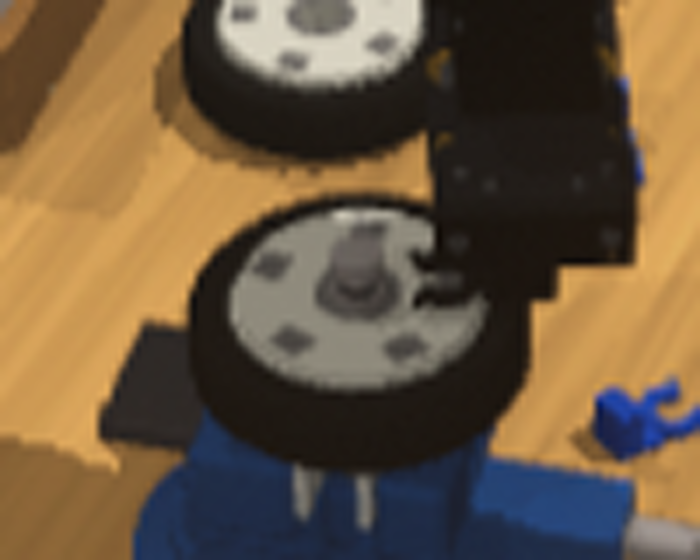

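View pics/top4.png

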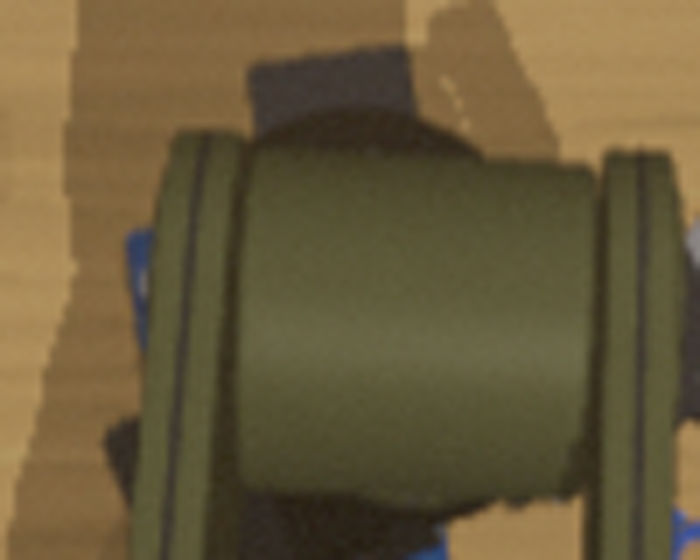

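The side crop shows the jaw tips at (415,258) and (418,295), where I predicted them. They are level above the hub and face the axle at (355,265). Now I push in small steps.

Run:
```python
from h import *
robot.movel(at(.015),v=.05); print(rel())
s=.015
while s>-.0005:
    s-=.001; robot.movel(at(s),v=.02); r=rel(); print("cmd %.1f"%(s*1e3),r)
    f=robot.get_force(); 
    if np.linalg.norm(f)>13: print("stop");break
```

```text
short 14.76 lat 0.08 z 178.73 | Fpush 0.5 Flat -0.5 Fz 0.1 t 18.51
cmd 14.0 short 14.09 lat 0.02 z 178.74 | Fpush -0.6 Flat -0.1 Fz 0.5 t 18.76
cmd 13.0 short 13.01 lat 0.00 z 178.82 | Fpush -0.9 Flat -0.5 Fz -0.8 t 19.01
cmd 12.0 short 12.14 lat -0.12 z 178.76 | Fpush 0.7 Flat -1.0 Fz -0.5 t 19.26
cmd 11.0 short 11.33 lat -0.27 z 178.64 | Fpush 2.0 Flat -3.2 Fz 0.0 t 19.51
cmd 10.0 short 10.48 lat -0.42 z 178.58 | Fpush 4.3 Flat -2.8 Fz -1.0 t 19.76
cmd 9.0 short 9.44 lat -0.78 z 178.69 | Fpush 3.6 Flat -4.7 Fz -1.0 t 20.01
cmd 8.0 short 8.86 lat -0.81 z 178.47 | Fpush 4.9 Flat -4.8 Fz -0.8 t 20.26
cmd 7.0 short 8.10 lat -0.83 z 178.37 | Fpush 5.6 Flat -4.2 Fz 0.5 t 20.51
cmd 6.0 short 7.22 lat -0.83 z 178.26 | Fpush 5.8 Flat -4.4 Fz -0.3 t 20.76
cmd 5.0 short 6.15 lat -0.86 z 178.31 | Fpush 6.8 Flat -4.6 Fz -0.7 t 21.01
cmd 4.0 short 4.23 lat -0.92 z 178.74 | Fpush 2.1 Flat -3.9 Fz 0.1 t 21.26
cmd 3.0 short 1.82 lat -0.85 z 179.56 | Fpush -2.2 Flat -5.3 Fz 0.4 t 21.51
cmd 2.0 short 0.63 lat -0.76 z 179.68 | Fpush -1.9 Flat -5.0 Fz -0.2 t 21.76
cmd 1.0 short -0.32 lat -0.51 z 179.63 | Fpush -3.2 Flat -4.6 Fz -0.6 t 22.01
cmd -0.0 short -0.74 lat -0.37 z 179.36 | Fpush -1.9 Flat -4.8 Fz 0.6 t 22.26
cmd -1.0 short -0.93 lat -0.36 z 178.97 | Fpush 0.4 Flat -5.2 Fz 0.0 t 22.51
```

It jumped forward, as the text describes. The axis sits about 1 mm to one side, so I relieve that and confirm the hard stop.

Run:
```python
from h import *
robot.movel(at(-.001,lat=-.0012),v=.02); print(rel())
s=-.001
while s>-.006:
    s-=.0005; robot.movel(at(s,lat=-.0012),v=.02); print("cmd %.1f"%(s*1e3),rel())
    if np.linalg.norm(robot.get_force())>9: print("stop");break
p=viewer.read_camera("side")
cv2.imwrite(f"pics/s5.png",cv2.resize(p["pixels"][144:224,245:345,::-1],None,fx=7,fy=7,interpolation=cv2.INTER_CUBIC))
```

```text
short -1.00 lat -1.00 z 178.75 | Fpush -0.5 Flat -2.9 Fz 0.4 t 22.76
cmd -1.5 short -1.13 lat -1.01 z 178.56 | Fpush 1.8 Flat -3.0 Fz 0.9 t 23.01
cmd -2.0 short -1.37 lat -1.06 z 178.42 | Fpush 4.4 Flat -3.0 Fz -0.3 t 23.26
cmd -2.5 short -1.54 lat -1.09 z 178.29 | Fpush 5.2 Flat -3.4 Fz -0.1 t 23.51
cmd -3.0 short -1.65 lat -1.05 z 178.16 | Fpush 6.5 Flat -3.2 Fz 2.0 t 23.76
cmd -3.5 short -1.80 lat -1.13 z 177.98 | Fpush 7.1 Flat -2.7 Fz 1.6 t 24.01
cmd -4.0 short -1.91 lat -1.14 z 177.83 | Fpush 8.2 Flat -2.5 Fz 0.3 t 24.26
cmd -4.5 short -2.06 lat -1.10 z 177.69 | Fpush 9.0 Flat -3.0 Fz 0.4 t 24.51
stop
```

View pics/s5.png

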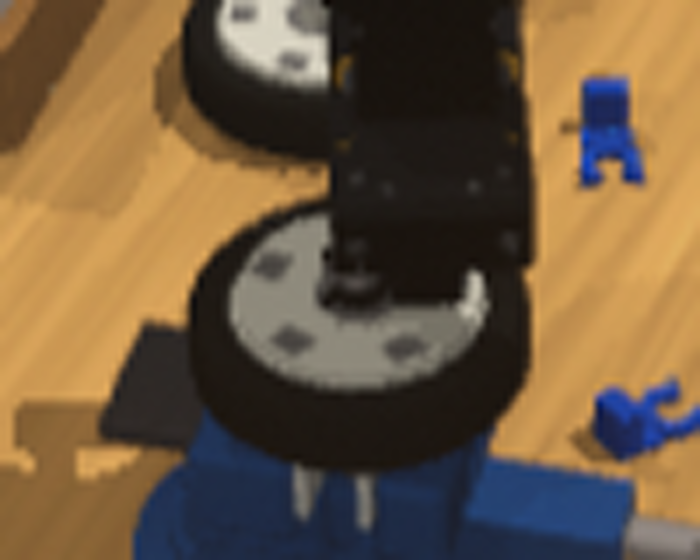

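The axle won't let the clip advance any further (9 N for about 1 mm), so it looks home. I unload and release it, rise, then inspect.

Run:
```python
from h import *
robot.movel(at(-.0012,lat=-.0020),v=.02); print(rel())
robot.grip(.04); print(rel())
robot.movel(at(-.0012,z=.24,lat=-.002),v=.12)
robot.movep([.40,-.25,.30],ori(A,-1)); st("away")
for n in("side","top"):
    p=viewer.read_camera(n); u=proj(p,[*AX,.16])[0].astype(int)
    cv2.imwrite(f"pics/{n}6.png",cv2.resize(p["pixels"][u[1]-40:u[1]+40,u[0]-50:u[0]+50,::-1],None,fx=7,fy=7,interpolation=cv2.INTER_CUBIC))
    np.save(f"p_{n}.npy",p,allow_pickle=True)
    yy,xx=np.mgrid[:400,:640];rr=np.hypot(xx-u[0],yy-u[1])
    hsv=cv2.cvtColor(p["pixels"],cv2.COLOR_RGB2HSV)
    X,_=cloud(p,(rr<30)&(hsv[...,2]>110)&(hsv[...,1]<60)); d=np.hypot(X[:,0]-AX[0],X[:,1]-AX[1]); print(n,"hub",np.median(X[(d>.02)&(d<.042),2]))
    X,uv=cloud(p,(rr<30)&(p["pixels"].max(2)<70)); k=X[np.hypot(X[:,0]-AX[0],X[:,1]-AX[1])<.042]; k=np.c_[(k[:,:2]-AX)@D,(k[:,:2]-AX)@N,k[:,2]]; t=k[(k[:,2]>.17)]
    print("tab pts in clip axes",len(t),np.round(t.mean(0),4) if len(t) else "",np.round(np.percentile(t,[5,95],axis=0),4) if len(t) else "")
```

```text
short -1.36 lat -1.59 z 178.77 | Fpush 1.3 Flat -0.6 Fz -1.0 t 24.88
short -1.26 lat -1.98 z 178.83 | Fpush 0.3 Flat -0.3 Fz -0.9 t 25.47
away t 27.38 tcp [ 0.4002 -0.2494  0.2994] F [0.61 0.22 0.9 ] op 0.0399
side hub 0.15443178389068457
tab pts in clip axes 39 [-0.0297  0.0004  0.1782] [[-0.0349 -0.0105  0.1721]
 [-0.0243  0.0084  0.1827]]
top hub 0.15441238796856183
tab pts in clip axes 38 [-0.0296 -0.0015  0.1811] [[-0.0349 -0.0086  0.179 ]
 [-0.0241  0.0059  0.1829]]
```

View pics/side6.png

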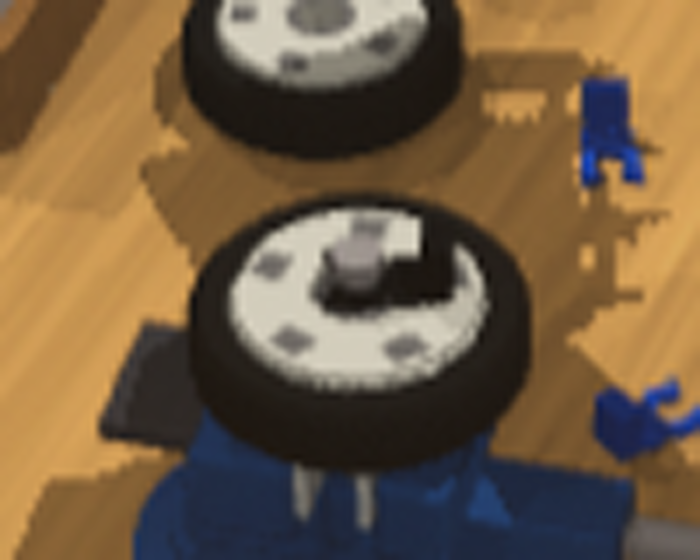

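View pics/top6.png

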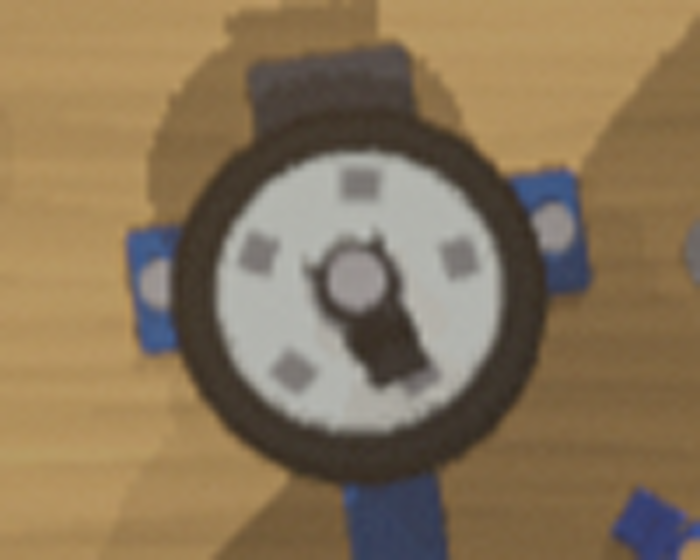

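The pictures show the clip around the axle. In the top crop its tips stand past the axle at (312,270) and (375,240), with the tab at (390,350). The tab centre measures 29.6 mm behind the axis (29 mm nominal), and the hub is still at 0.1544. I'm handing it in.

Run:
```python
from h import *
robot.sign_off(); st("done")
```

```text
the job is handed in; nothing more can be done
the job is handed in; nothing more can be done
```

The wheel is seated, the larger black clip is in the axle's groove and released, and the job was handed in at about 27.5 s of the 61 s allowed. The sign-off gives no verdict, so these are my own checks.

- **Wheel:** I pressed it down with the open fingers straddling the axle until it stopped hard. By feel the hub face is 154.1 mm above the bench. Both cameras gave 154.4 mm, before and after fitting the clip.
- **Clip fit:** I held the clip by its tab and pushed it in about 3.5 mm above the hub. It jumped home, and a further push of about 9 N met a firm stop. Afterwards both views show it around the axle. Its tab is 29.6 mm behind the axis against 29 mm nominal, and its underside is at about 156 to 157 mm.
- **What disagreed:**
  - My camera estimate of the axle's centre was about 1 mm off sideways by feel. I relieved the resulting side force of up to 5 N before letting go.
  - The highest push I recorded was about 7 N, below the stated peak of 10 N. I only took readings every 1 mm.
- **Not checked:**
  - Jaw opening was judged only from the stop and the pictures, not measured.
  - I did not re-measure the other things on the bench. Nothing I saw suggested they had moved.

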